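# Take the matching greased bush with the tongs

## Robot

A 7-joint arm with a two-finger parallel gripper is mounted at the origin on the work surface. World frame = base frame: x ahead of the robot, y to its left, z up, the work surface at z = 0. Lengths are in m, angles in rad, forces in N, time in s.
With the tool pointing down it reaches from about 0.35 to 0.9 m from the base axis. Payload 8.1 kg.
Tool frame: the origin (TCP) lies at the very end of the fingers, on their centre line; the grasp point (between the pads) lies 19 mm behind it (r.grasp_offset is the distance from the TCP to the grasp point, in m); z points along the fingers, y is the direction in which the jaws open and shut (so a half turn about z gives the same grasp; the last joint's range is limited). The gripper opens to 92 mm and grips with 3 to 60 N. Pads are 19 mm wide; open, the fingers measure 130 mm over their backs; the gripper's body (75 mm by 190 mm) begins 47 mm behind the grasp point.
Start: joints at [-1.435, 0.434, 0.025, 1.573, -0.012, 1.134, -0.075], TCP at [0.148, 0.607, 0.227] pointing down, gripper open.
Joint ranges: [-2.62, 2.62], [-0.44, 2.09], [-1.27, 1.32], [0.08, 2.57], [-1.32, 4.46], [0.12, 2], [-2.74, 2.74]. Speed limits (rad/s): [2.22, 2.22, 3.01, 3.01, 3.14, 3.14, 3.14].

## Interface

Orientations are given as a unit quaternion [x, y, z, w].
In Python, from cell import r, imaging, ticket, monitor gives the robot as it stands. Calls block until the motion is done:
- r.move_pose(position, orientation): joint-space move of the TCP to a pose.
- r.move_linear(position, frame=None, rate=0.15, stop_force=None): straight line of the TCP; frame=None keeps the orientation; rate is the mean speed in m/s. With stop_force (N) it stops when the force on the tool has changed by that much, and returns True; else False.
- r.move_joints(angles): joint-space move.
- r.move_gripper(opening, strength=None): opening from 0.0 (shut) to 1.0 (fully open); strength is the grip in N (None keeps the last); returns when the fingers have stopped.
- r.hold(seconds).
- r.inverse_kinematics(position, orientation): joint angles nearest the present ones, or None.
- imaging.get_image(name): name is "scene" or "top" or "wrist"; returns the picture (420x560x3 uint8, red, green, blue); there is no depth.
- imaging.get_calibration(name): a dict with "intrinsics" (3x3 intrinsics, pixels), "k1" (the pictures are not rectified: a ray, as slopes to the right and down, at radius r is drawn at 1 + k1 r^2 times it, then the intrinsics apply), "T" (4x4, takes a point from camera to world coordinates). Camera axes: x right, y up, looking along -z (the intrinsics and any distortion apply to the point x, -y, -z); pixel columns grow to the right and rows downward; lengths in m; the calibration is good to about 2 mm. A picture is of the moment at which its call begins: read the wrist's pose just before it. get_calibration takes no time and is no camera call; for the wrist camera it gives the pose at the moment of the call.
A pose or a line that the arm cannot do raises r.MotionError and nothing moves.
- ticket.close_job(): hands the job in, once; it reports no verdict.
Readings, each from a call of its own:
- monitor.read_t(): time.
- monitor.read_joints(): joint angles.
- monitor.read_dq(): joint speeds.
- monitor.read_joint_torque(): joint torques, N m.
- monitor.read_ee_pos(): TCP position.
- monitor.read_orientation(): TCP orientation.
- monitor.read_wrist_force(): force on the tool from outside, world axes, zero at the start.
- monitor.read_moment(): the same for the moment, N m.
- monitor.read_gripper_width(): opening from 0.0 (shut) to 1.0 (fully open).
Only numpy, scipy, OpenCV 4.12 (cv2) and the standard library are available. Lean on these libraries where they do the work, as an engineer would, in place of code of your own. Each camera call takes 0.05 s, during which the arm holds its last target.

## Task

The old bush lying in the green job tray shows which colour this car needs. Take the spring tongs off their rest with the gripper, close them on the new greased bush of that colour on the aluminium stand and lift it with the tongs at least 12 cm; finish while holding it up there, still, between the tips of the tongs. Never touch a bush with the gripper itself, and leave the other bushes and the things on the desk where they are.

Things in the scene. Friction and masses are not known exactly. Their poses are not given: they have to be found in the camera images.
- tongs_grip (a point): Steel spring tongs, 215 mm long, lying flat on the rest, 120 g, balanced near this point: midway between and half-way up the black grip pads outside the arms (48 mm long, 20 mm high). x points to the tips, y across (squeeze along it), z up. Over the pads: 57 mm free, 50 mm is good for carrying them open, 41 mm when closed on a bush. The hinge end is 100 mm behind, 26 mm wide.
- tongs_tip (a point): Point midway between the two orange tips of the tongs, 90 mm ahead (x) of the grip point at the same height. The tips are 32 mm long, 24 mm high and 4 mm thick; the gap between them is 60 mm when free and shrinks 1.9 mm for each millimetre that the black pads come together
- tongs_left (a joint): How far each arm of the tongs is squeezed, rad: 0 free and open, about 0.08 closed on a bush, 0.12 the limit. They spring open by themselves: the squeeze at the pads is 5 N when barely squeezed, 10 N at 41 mm; beyond that the force goes into the bush (20 to 60 N at the pads is a firm hold).
- rest_mid (a point): Tong rest: a dark base plate 190 x 75 x 6 mm with two steel bars across it, tops 35 mm above the desk, 70 mm behind and 52 mm ahead of its middle; under the black pads there is only the base plate. The point is the middle of its underside; x runs along it towards the tips of the tongs
- stand_top (a point): Aluminium stand 85 (x) x 280 (y) x 30 mm with three black spots in a row along its y, 90 mm apart, each carrying a new bush. The point is the centre of its upper face; the robot's side of the stand is -x, and is free
- new_red_mid (a point): New, freshly greased red suspension bush on the aluminium stand: diameter 30 mm, 42 mm tall, with a 6 mm high flange of diameter 36 mm at its foot and a steel eye in its top; stands upright. The point is its centre, 21 mm above its foot. Weight about 40 g
- new_yellow_mid (a point): New, freshly greased yellow suspension bush on the aluminium stand: diameter 30 mm, 42 mm tall, with a 6 mm high flange of diameter 36 mm at its foot and a steel eye in its top; stands upright. The point is its centre, 21 mm above its foot. Weight about 40 g
- new_blue_mid (a point): New, freshly greased blue suspension bush on the aluminium stand: diameter 30 mm, 42 mm tall, with a 6 mm high flange of diameter 36 mm at its foot and a steel eye in its top; stands upright. The point is its centre, 21 mm above its foot. Weight about 40 g
- job_tray_in (a point): Green job tray, 110 x 110 mm, 22 mm high, holding one old bush; the point is the centre of its inner floor
- scrap_tray_in (a point): Black scrap tray, 90 x 180 mm, 22 mm high, holding the two other old bushes; the point is the centre of its inner floor
- old_red_mid (a point): Old, dirty red bush in the green or the black tray, same shape as the new ones with a dark band round it; the point is its centre, 21 mm above its foot
- old_yellow_mid (a point): Old, dirty yellow bush in the green or the black tray, same shape as the new ones with a dark band round it; the point is its centre, 21 mm above its foot
- old_blue_mid (a point): Old, dirty blue bush in the green or the black tray, same shape as the new ones with a dark band round it; the point is its centre, 21 mm above its foot
- sanitiser: Clear bottle, diameter 54 mm, 150 mm tall, stays where it is; origin under its centre
- mug: Blue mug, diameter 76 mm, 85 mm tall, stays where it is; origin under its centre
- pen_cup: Dark steel pen cup with pens, diameter 72 mm, 165 mm tall with the pens, stays where it is; origin under its centre
- stapler: Blue and black stapler, 130 x 36 x 45 mm, stays where it is; origin under its centre
Mind the look-alikes: they are no part of the job. Leave any turquoise or white look-alike of the part that bears new_yellow_mid alone.

How it is judged:
On the way, in this order (a step that is already met when the one before it is completed fails the run):
1. the tongs are held in the gripper, lifted clear of their rest (contact force between the fingers and tongs above 1 N and contact force between tongs and rest below 0.1 N and height (world z) of tongs_grip above 0.07 m), for 0.1 s.
2. the matching new bush, between the tips of the tongs, is lifted off the stand (((horizontal distance between old_red_mid and job_tray_in below 0.06 m and height (world z) of new_red_mid above 0.065 m and distance between new_red_mid and tongs_tip below 0.03 m and contact force between new_red and tongs above 0.5 N) or (horizontal distance between old_yellow_mid and job_tray_in below 0.06 m and height (world z) of new_yellow_mid above 0.065 m and distance between new_yellow_mid and tongs_tip below 0.03 m and contact force between new_yellow and tongs above 0.5 N) or (horizontal distance between old_blue_mid and job_tray_in below 0.06 m and height (world z) of new_blue_mid above 0.065 m and distance between new_blue_mid and tongs_tip below 0.03 m and contact force between new_blue and tongs above 0.5 N))), for 0.1 s.
At the end, for the whole second after the job is handed in: The new bush matching the one in the green tray is held still (under 40 mm/s) within 30 mm of the tongs' tip point, centre over 140 mm above the desk; the gripper holds the tongs (over 1 N), over 100 mm up, off the rest; gripper and arm do not touch the bush (contact force between the fingers and tongs above 1 N and contact force between tongs and rest below 0.1 N and height (world z) of tongs_grip above 0.1 m and ((horizontal distance between old_red_mid and job_tray_in below 0.06 m and height (world z) of new_red_mid above 0.14 m and distance between new_red_mid and tongs_tip below 0.03 m and contact force between new_red and tongs above 0.5 N and contact force between new_red and the arm below 0.1 N and contact force between new_red and the fingers below 0.1 N and linear speed of new_red below 0.04 m/s) or (horizontal distance between old_yellow_mid and job_tray_in below 0.06 m and height (world z) of new_yellow_mid above 0.14 m and distance between new_yellow_mid and tongs_tip below 0.03 m and contact force between new_yellow and tongs above 0.5 N and contact force between new_yellow and the arm below 0.1 N and contact force between new_yellow and the fingers below 0.1 N and linear speed of new_yellow below 0.04 m/s) or (horizontal distance between old_blue_mid and job_tray_in below 0.06 m and height (world z) of new_blue_mid above 0.14 m and distance between new_blue_mid and tongs_tip below 0.03 m and contact force between new_blue and tongs above 0.5 N and contact force between new_blue and the arm below 0.1 N and contact force between new_blue and the fingers below 0.1 N and linear speed of new_blue below 0.04 m/s))); the arm keeps its last pose, push and grip.
It fails at once if the gripper or the arm touches a bush (contact force between any of the fingers, the arm and new_red above 0.5 N or contact force between any of the fingers, the arm and new_yellow above 0.5 N or contact force between any of the fingers, the arm and new_blue above 0.5 N or contact force between any of the fingers, the arm and old_red above 0.5 N or contact force between any of the fingers, the arm and old_yellow above 0.5 N or contact force between any of the fingers, the arm and old_blue above 0.5 N).
It fails at once if a new bush of another colour is moved by more than 25 mm ((horizontal distance between old_red_mid and job_tray_in below 0.06 m and distance of any of new_yellow_mid, new_blue_mid from where it was at the start of the episode above 0.025 m) or (horizontal distance between old_yellow_mid and job_tray_in below 0.06 m and distance of any of new_red_mid, new_blue_mid from where it was at the start of the episode above 0.025 m) or (horizontal distance between old_blue_mid and job_tray_in below 0.06 m and distance of any of new_red_mid, new_yellow_mid from where it was at the start of the episode above 0.025 m)).
It fails at once if an old bush is moved by more than 25 mm (distance of any of old_red_mid, old_yellow_mid, old_blue_mid from where it was at the start of the episode above 0.025 m).
It fails at once if a thing on the desk is moved by more than 30 mm (distance of any of sanitiser, mug, pen_cup, stapler from where it was at the start of the episode above 0.03 m).
It also fails if it takes over 42 s, if anything falls off the work surface, if the arm or the gripper's body presses on something with over 40 N, if the wrist force passes 120 N, or if a joint passes its speed limit or range.

## Working session

There is one attempt and no reset: what is moved stays moved. The work goes in short steps, each a Python script; the robot and the scene stay as the last script left them, time stands still between calls to the robot, and variables do not carry over. Pictures are saved under pics/ and viewed, and the job is handed in when it is done.

```bash
ls; mkdir -p pics
python3 - <<'E'
from cell import r, imaging, ticket, monitor
import cv2
for n in ["scene","top","wrist"]:
    c=imaging.get_calibration(n); print(n,c)
    im=imaging.get_image(n); cv2.imwrite(f"pics/{n}0.png",im[:,:,::-1])
print(monitor.read_t(),monitor.read_ee_pos(),monitor.read_orientation(),r.grasp_offset)
E
```

```text
pics
scene {'intrinsics': array([[465.58098632,   0.        , 271.45952875],
       [  0.        , 465.58098632, 206.39369441],
       [  0.        ,   0.        ,   1.        ]]), 'k1': -0.0013567651437531485, 'T': array([[-0.03500896, -0.63747817,  0.76967263,  1.4836933 ],
       [ 0.99926994, -0.0341159 ,  0.01719597, -0.03015146],
       [ 0.01529602,  0.76971273,  0.63820713,  0.82989451],
       [ 0.        ,  0.        ,  0.        ,  1.        ]])}
top {'intrinsics': array([[401.98915877,   0.        , 281.85471798],
       [  0.        , 401.98915877, 212.14486322],
       [  0.        ,   0.        ,   1.        ]]), 'k1': -0.09147495507259426, 'T': array([[-0.02897939,  0.99750882, -0.06431444,  0.5077902 ],
       [-0.99934624, -0.02752112,  0.02344541, -0.02750933],
       [ 0.021617  ,  0.06495183,  0.99765423,  1.29744561],
       [ 0.        ,  0.        ,  0.        ,  1.        ]])}
wrist {'intrinsics': array([[322.32288479,   0.        , 281.9581656 ],
       [  0.        , 322.32288479, 210.73723888],
       [  0.        ,   0.        ,   1.        ]]), 'k1': -0.010896535808639434, 'T': array([[ 0.23666793, -0.92902738, -0.28442297,  0.07079615],
       [ 0.97158966,  0.22589194,  0.07061425,  0.6255575 ],
       [-0.00135371, -0.29305455,  0.95609477,  0.38415654],
       [ 0.        ,  0.        ,  0.        ,  1.        ]])}
0.15 [0.14778043 0.60688344 0.22612812] [ 1.19132028e-01  9.92878238e-01 -6.02465575e-04 -2.01697490e-05] 0.0188
```

View pics/scene0.png

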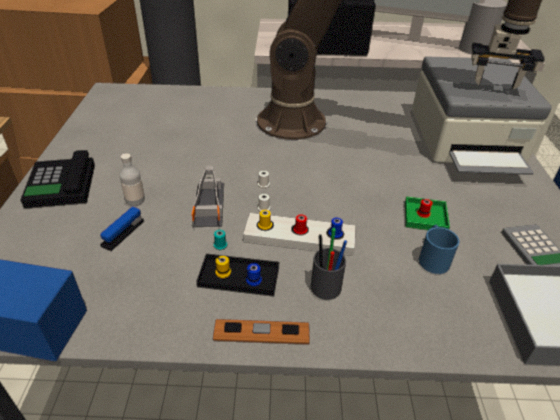

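View pics/top0.png

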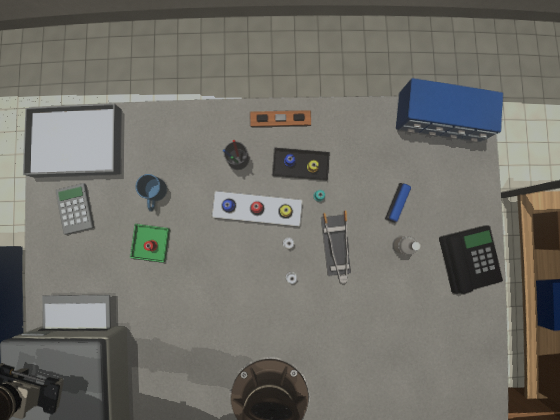

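View pics/wrist0.png

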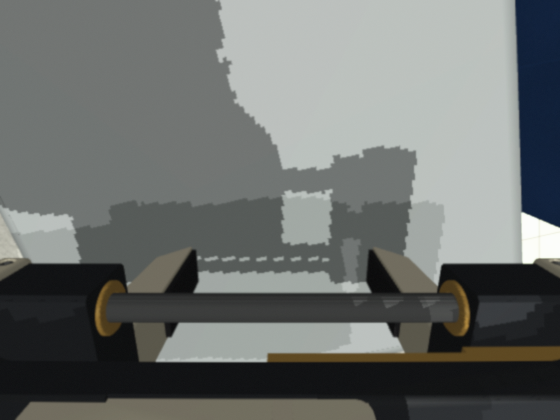

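Job bush (top 150,245; scene 425,208) is red, so the target is the middle new bush (top 257,208; scene 301,224). The tongs' hinge is at about top (343,281) and the tips at (325,212)/(348,212). White look-alikes stand near (289,243) and (292,279). Next I'll enlarge and measure.

```bash
cat > h.py <<'E'
import numpy as np, cv2
from scipy.optimize import least_squares
from scipy.spatial.transform import Rotation as R
def ray(c,u,v):
    K=c["intrinsics"]; d=np.array([(u-K[0,2])/K[0,0],(v-K[1,2])/K[1,1]])
    x=d.copy()
    for _ in range(20): x=d/(1+c["k1"]*(x@x))
    w=c["T"][:3,:3]@np.array([x[0],-x[1],-1]); return c["T"][:3,3],w/np.linalg.norm(w)
def atz(c,u,v,z):
    o,d=ray(c,u,v); return o+d*(z-o[2])/d[2]
def proj(c,p):
    q=np.linalg.inv(c["T"])@np.append(p,1); x=np.array([q[0],-q[1]])/-q[2]
    x=x*(1+c["k1"]*(x@x)); K=c["intrinsics"]; return np.array([K[0,0]*x[0]+K[0,2],K[1,1]*x[1]+K[1,2]])
def tri(*obs):
    A=np.zeros((3,3));b=np.zeros(3);L=[]
    for c,u,v in obs:
        o,d=ray(c,u,v);M=np.eye(3)-np.outer(d,d);A+=M;b+=M@o;L.append((o,M))
    p=np.linalg.solve(A,b); return p,[np.linalg.norm(M@(p-o)) for o,M in L]
E
python3 - <<'E'
import cv2
t=cv2.imread("pics/top0.png");s=cv2.imread("pics/scene0.png")
cv2.imwrite("pics/tc.png",cv2.resize(t[180:300,200:360],None,fx=5,fy=5,interpolation=cv2.INTER_CUBIC))
cv2.imwrite("pics/sc.png",cv2.resize(s[160:260,180:360],None,fx=4.4,fy=4.4,interpolation=cv2.INTER_CUBIC))
E
```

```text
(no output)
```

View pics/tc.png

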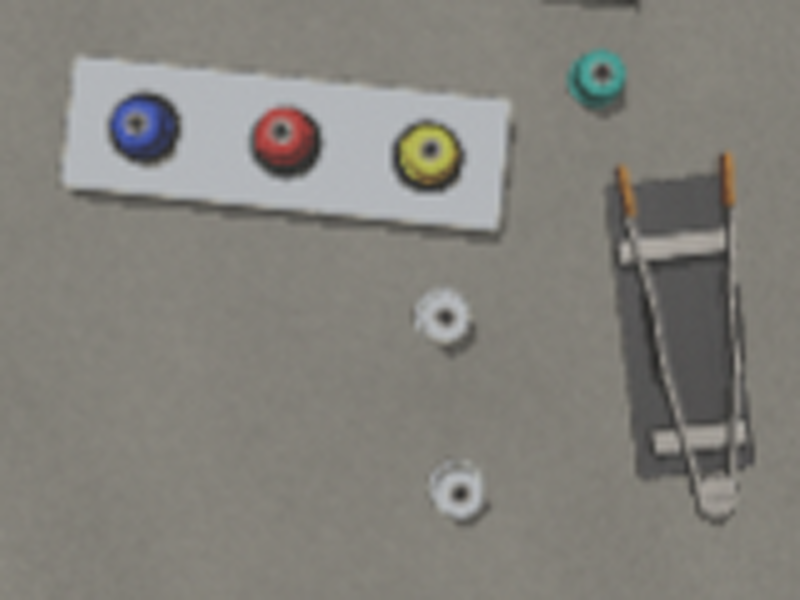

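View pics/sc.png

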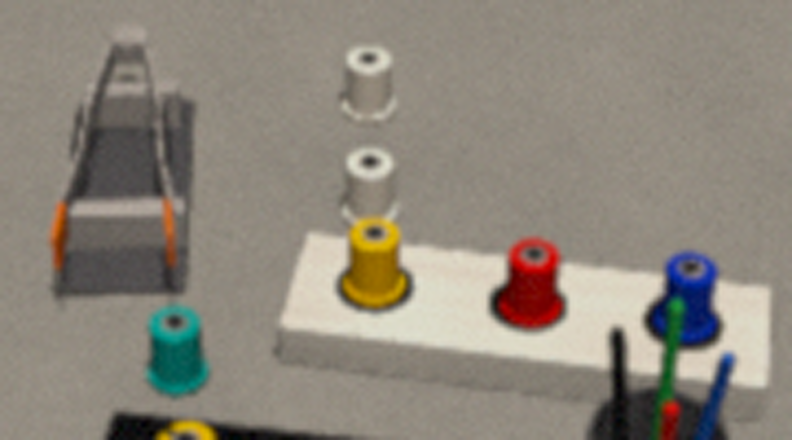

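Run:
```python
from cell import imaging
from h import *
T=imaging.get_calibration("top");S=imaging.get_calibration("scene")
np.set_printoptions(precision=4,suppress=True)
t=lambda x,y:(T,200+(x+.5)/5-.5,180+(y+.5)/5-.5)
s=lambda x,y:(S,180+(x+.5)/4.4-.5,160+(y+.5)/4.4-.5)
P={}
for n,a,b in [("blue",(136,123),(690,267)),("red",(281,131),(534,254)),("yel",(430,149),(374,233)),("white1",(445,317),(370,162)),("white2",(460,493),(368,58)),("turq",(601,72),(174,322)),
 ("tipL",(621,168),(60,206)),("tipR",(728,154),(168,199)),("hinge",(718,495),(129,38))]:
    print(n,*tri(t(*a),s(*b)))
for n,a in [("standNearL",(65,188)),("farL",(75,56)),("farR",(511,100)),("nearR",(500,232))]:
    print(n,atz(*t(*a),.03))
```

```text
blue [0.6157 0.1113 0.0727] [np.float64(0.00017706996305262904), np.float64(0.00017706996305264213)]
red [0.6084 0.0234 0.0721] [np.float64(0.0007106333475555397), np.float64(0.0007106333475555557)]
yel [ 0.5949 -0.0674  0.072 ] [np.float64(0.000558995603816108), np.float64(0.0005589956038161016)]
white1 [ 0.4918 -0.0746  0.0417] [np.float64(0.0006480950183015041), np.float64(0.0006480950183014769)]
white2 [ 0.3823 -0.0809  0.0422] [np.float64(0.0003950841758436308), np.float64(0.0003950841758436386)]
turq [ 0.6426 -0.1777  0.0419] [np.float64(0.0005069606623807309), np.float64(0.0005069606623807417)]
tipL [ 0.5841 -0.2161  0.0742] [np.float64(0.03160775536280922), np.float64(0.031607755362809166)]
tipR [ 0.5847 -0.2162  0.0887] [np.float64(0.031364374049775684), np.float64(0.03136437404977572)]
hinge [ 0.3762 -0.2403  0.0478] [np.float64(0.0011671186410697207), np.float64(0.0011671186410696776)]
standNearL [0.5795 0.1616 0.03  ]
farL [0.6631 0.1538 0.03  ]
farR [ 0.6276 -0.1217  0.03  ]
nearR [ 0.5441 -0.112   0.03  ]
```

```bash
cat >> h.py <<'E'
def down(yaw):  # tool x along direction yaw, z down ; y = across
    x=np.array([np.cos(yaw),np.sin(yaw),0]); z=np.array([0,0,-1.]); y=np.cross(z,x)
    return R.from_matrix(np.c_[x,y,z]).as_quat()
E
python3 - <<'E'
from cell import r,imaging,monitor
from h import *
T=imaging.get_calibration("top");S=imaging.get_calibration("scene")
np.set_printoptions(precision=4,suppress=True)
t=lambda x,y:(T,200+(x+.5)/5-.5,180+(y+.5)/5-.5)
s=lambda x,y:(S,180+(x+.5)/4.4-.5,160+(y+.5)/4.4-.5)
L,e1=tri(t(621,168),s(168,199));Rr,e2=tri(t(728,154),s(60,206));H,e3=tri(t(718,495),s(129,38))
print(L,e1,Rr,e2,H)
m=(L+Rr)/2; d=(m-H)[:2]; yaw=np.arctan2(d[1],d[0]); print("len",np.hypot(*d),yaw)
# tip end is 106 ahead of grip
u=np.array([np.cos(yaw),np.sin(yaw)]); g=m[:2]-.106*u; print("grip",g,(H[:2]+.100*u))
for y in (yaw,yaw+np.pi):
  for z in (.3,.2,.03):
    print(y,z,r.inverse_kinematics([*g,z],down(y)))
print(monitor.read_joints(), R.from_quat(monitor.read_orientation()).as_matrix())
E
```

```text
[ 0.5797 -0.185   0.0793] [np.float64(0.001160693140686715), np.float64(0.0011606931406867203)] [ 0.5863 -0.2489  0.0771] [np.float64(0.001313269110169487), np.float64(0.0013132691101695063)] [ 0.3762 -0.2403  0.0478]
len 0.20813477342857295 0.11240436719450694
grip [ 0.4777 -0.2288] [ 0.4755 -0.2291]
0.11240436719450694 0.3 [-0.3882  0.2925  0.9661  1.7438 -0.2536  1.2384 -0.8166]
0.11240436719450694 0.2 [-0.4407  0.4878  1.1351  1.8973 -0.5025  1.0807 -0.5602]
0.11240436719450694 0.03 [-0.3719  0.8518  1.1418  2.0588 -1.0045  0.9455 -0.1224]
3.2539970207843 0.3 [ 0.6185  0.251  -0.3424  1.6696  0.0884  1.2362  1.9402]
3.2539970207843 0.2 [-0.4882  0.5547  1.2533  1.8997 -0.5875  1.1261  2.676 ]
3.2539970207843 0.03 [-0.0659  0.5954  0.5799  2.0373 -0.5267  0.6577  2.5455]
[-1.4346  0.4351  0.025   1.5739 -0.0116  1.134  -0.0751] [[-0.9716  0.2366 -0.0002]
 [ 0.2366  0.9716 -0.0012]
 [-0.0001 -0.0012 -1.    ]]
```

Run:
```python
from cell import r,imaging,monitor
from h import *
np.set_printoptions(precision=4,suppress=True)
p=monitor.read_ee_pos(); r.move_linear([p[0],p[1],.32])
q=np.array(monitor.read_joints()); q[0]=.42;q[2]=0;q[6]=-1.06
r.move_joints(q); print(monitor.read_ee_pos(),monitor.read_t(),monitor.read_joints())
g=[.4766-.04,-.229]
qq=r.inverse_kinematics([*g,.22],down(.112)); print(qq)
r.move_joints(qq); r.hold(.2)
print(monitor.read_ee_pos(),monitor.read_t(), monitor.read_wrist_force())
c=imaging.get_calibration("wrist"); im=imaging.get_image("wrist"); cv2.imwrite("pics/w1.png",im[:,:,::-1]); np.save("w1.npy",c["T"])
```

```text
[ 0.5478 -0.2968  0.3187] 4.375 [ 0.419   0.3789 -0.0007  1.4306 -0.013   1.3338 -1.0599]
[ 0.4039  0.23   -0.0354  1.8935  0.0095  1.0183 -1.0943]
[ 0.4379 -0.2296  0.2206] 5.2667 [ 0.5366 -0.1846 -0.1401]
```

View pics/w1.png

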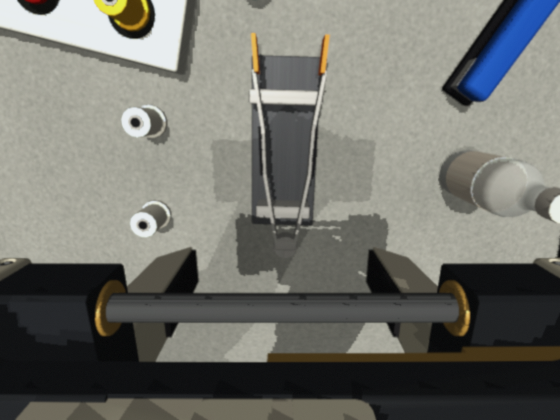

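Run:
```python
from cell import r,imaging,monitor
from h import *
r.move_linear([.40,-.15,.22],rate=.2); r.hold(.2)
c=imaging.get_calibration("wrist"); im=imaging.get_image("wrist"); cv2.imwrite("pics/w2.png",im[:,:,::-1]); np.save("w2.npy",c["T"])
w1=cv2.imread("pics/w1.png")
cv2.imwrite("pics/w1c.png",cv2.resize(w1[25:255,200:380],None,fx=2.6,fy=2.6,interpolation=cv2.INTER_CUBIC))
cv2.imwrite("pics/w2full.png",im[:,:,::-1])
print(monitor.read_t())
```

```text
6.15
```

View pics/w1c.png

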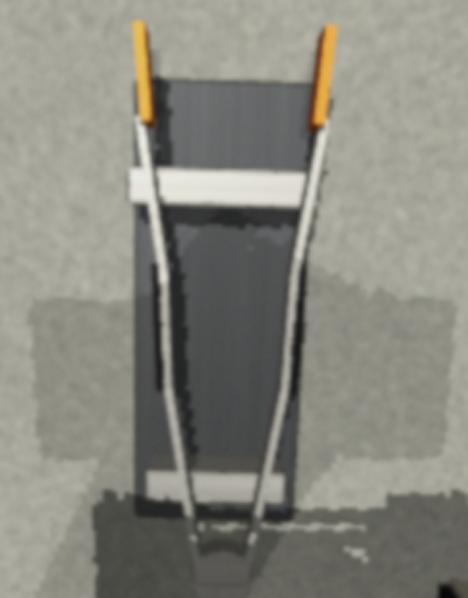

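View pics/w2.png

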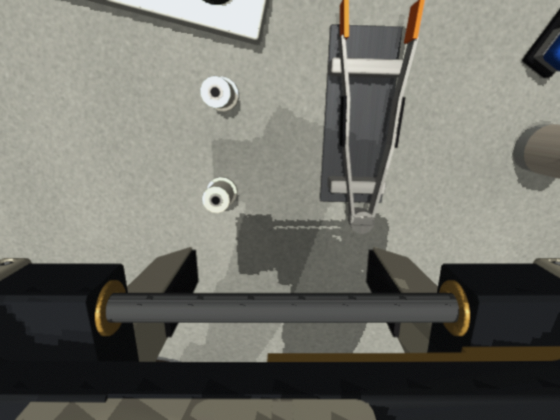

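Run:
```python
import cv2
w=cv2.imread("pics/w2.png")
cv2.imwrite("pics/w2c.png",cv2.resize(w[0:240,290:450],None,fx=2.5,fy=2.5,interpolation=cv2.INTER_CUBIC))
w=cv2.imread("pics/w1.png")
cv2.imwrite("pics/w1d.png",cv2.resize(w[60:190,235:345],None,fx=4.5,fy=4.5,interpolation=cv2.INTER_CUBIC))
```

```text
(no output)
```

View pics/w2c.png

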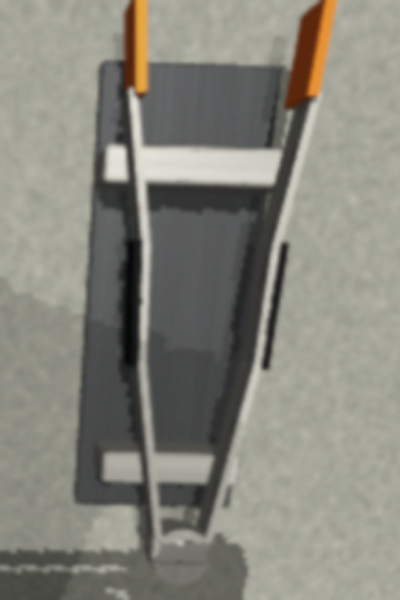

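View pics/w1d.png

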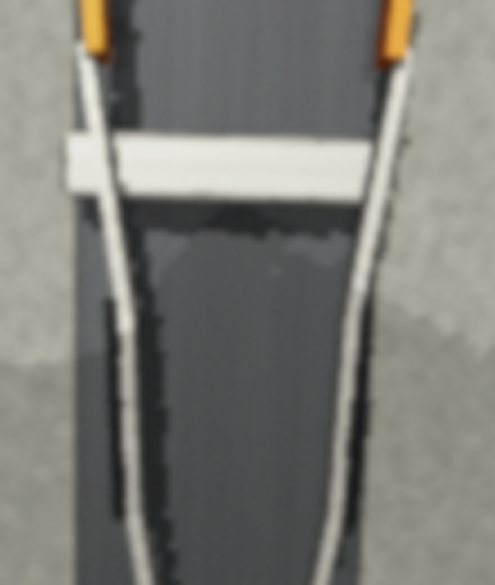

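Run:
```python
from cell import imaging
from h import *
np.set_printoptions(precision=4,suppress=True)
W=imaging.get_calibration("wrist"); A=dict(W,T=np.load("w1.npy"));B=dict(W,T=np.load("w2.npy"))
a=lambda x,y:(A,235+(x+.5)/4.5-.5,60+(y+.5)/4.5-.5)
b=lambda x,y:(B,290+(x+.5)/2.5-.5,(y+.5)/2.5-.5)
P={}
for n,p,q in [("padLf",(108,298),(126,241)),("padLr",(115,518),(123,366)),("padRf",(375,292),(288,243)),("padRr",(352,530),(269,368)),
  ("tipLr",(108,52),(147,92)),("tipRr",(407,60),(319,95)),("barFL",(68,192),(104,183)),("barRL",None,None)]:
    if p: P[n],e=tri(a(*p),b(*q)); print(n,P[n],np.array(e))
f=(P["padLf"]+P["padRf"])/2; k=(P["padLr"]+P["padRr"])/2
print("pad mid",(f+k)/2,"widths",P["padLf"]-P["padRf"],P["padLr"]-P["padRr"], "len",np.linalg.norm(f-k), "yaw",np.arctan2(*(f-k)[1::-1]))
# fixed height z=.057 pad tops
for z in (.050,.055):
  Q=[atz(*a(*p),z) for p in [(108,298),(115,518),(375,292),(352,530)]]
  print(z,np.mean(Q,0),np.linalg.norm(Q[0]-Q[2]),np.linalg.norm(Q[1]-Q[3]))
  Q=[atz(*b(*p),z) for p in [(126,241),(123,366),(288,243),(269,368)]]
  print(z,np.mean(Q,0),np.linalg.norm(Q[0]-Q[2]),np.linalg.norm(Q[1]-Q[3]))
```

```text
padLf [ 0.5011 -0.1987  0.0363] [0.0001 0.0001]
padLr [ 0.452  -0.2049  0.0405] [0.0006 0.0006]
padRf [ 0.5081 -0.2584  0.0487] [0.0015 0.0015]
padRr [ 0.4589 -0.2586  0.059 ] [0.0008 0.0008]
tipLr [ 0.5513 -0.1952  0.0535] [0.0002 0.0002]
tipRr [ 0.5566 -0.2567  0.0561] [0.0004 0.0004]
barFL [ 0.5228 -0.1872  0.0297] [0.0004 0.0004]
pad mid [ 0.48   -0.2301  0.0461] widths [-0.007   0.0597 -0.0125] [-0.0069  0.0537 -0.0185] len 0.04981046598875932 yaw 0.06474478117796434
0.05 [ 0.4802 -0.2307  0.05  ] 0.05860179511181962 0.054481707865203746
0.05 [ 0.4798 -0.2298  0.05  ] 0.06252977857884352 0.05882496075537427
0.055 [ 0.4808 -0.2306  0.055 ] 0.057710778186398366 0.05365333522335682
0.055 [ 0.4798 -0.2285  0.055 ] 0.061576880969250306 0.057928521238680114
```

Run:
```python
from cell import r,imaging,monitor
from h import *
np.set_printoptions(precision=4,suppress=True)
q=down(.11); g=[.480,-.231]
r.move_pose([*g,.15],q)
print(r.move_linear([*g,.025],rate=.1,stop_force=12), monitor.read_ee_pos(), monitor.read_t())
r.move_gripper(.56,20); print("w",monitor.read_gripper_width(),monitor.read_wrist_force())
r.hold(.2)
im=imaging.get_image("wrist"); cv2.imwrite("pics/w3.png",im[:,:,::-1])
im=imaging.get_image("scene"); cv2.imwrite("pics/s3.png",cv2.resize(im[120:260,130:350,::-1],None,fx=3.6,fy=3.6))
print("w",monitor.read_gripper_width(),monitor.read_wrist_force(), monitor.read_t())
```

```text
False [ 0.4804 -0.2312  0.0256] 8.1417
w 0.5589343715354546 [-0.0364  1.5211  0.8149]
w 0.561650374888683 [0.065  0.9926 1.3731] 9.2667
```

View pics/w3.png

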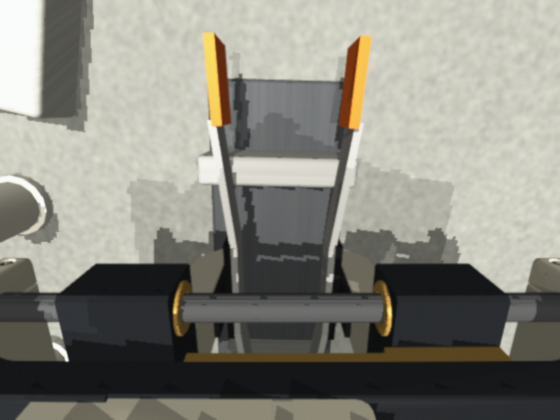

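View pics/s3.png

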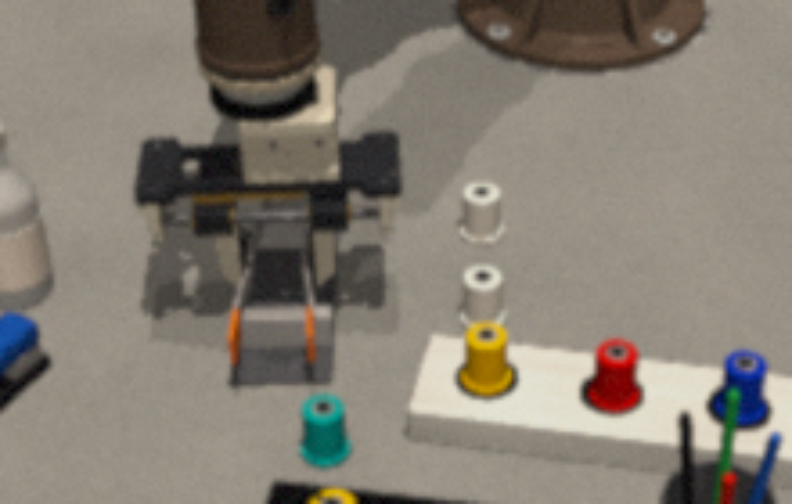

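Run:
```python
from cell import r,imaging,monitor
from h import *
np.set_printoptions(precision=4,suppress=True)
r.move_gripper(.543,25); print("w",monitor.read_gripper_width())
p=monitor.read_ee_pos()
r.move_linear([p[0],p[1],.15],rate=.1); r.hold(.2)
np.save("w4.npy",imaging.get_calibration("wrist")["T"])
im=imaging.get_image("wrist"); cv2.imwrite("pics/w4.png",im[:,:,::-1])
im=imaging.get_image("scene"); cv2.imwrite("pics/s4.png",cv2.resize(im[120:260,130:350,::-1],None,fx=3.6,fy=3.6,interpolation=cv2.INTER_CUBIC))
im=imaging.get_image("top"); cv2.imwrite("pics/t4.png",cv2.resize(im[180:300,200:360,::-1],None,fx=5,fy=5,interpolation=cv2.INTER_CUBIC))
print("w",monitor.read_gripper_width(),monitor.read_wrist_force(),monitor.read_ee_pos(), monitor.read_t())
```

```text
w 0.5473261031452514
w 0.5442765282867624 [ 0.5275 -0.7805 -0.704 ] [ 0.48   -0.2309  0.1498] 11.275
```

View pics/w4.png

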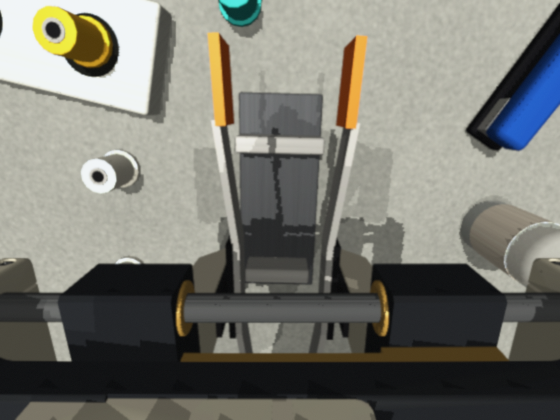

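View pics/s4.png

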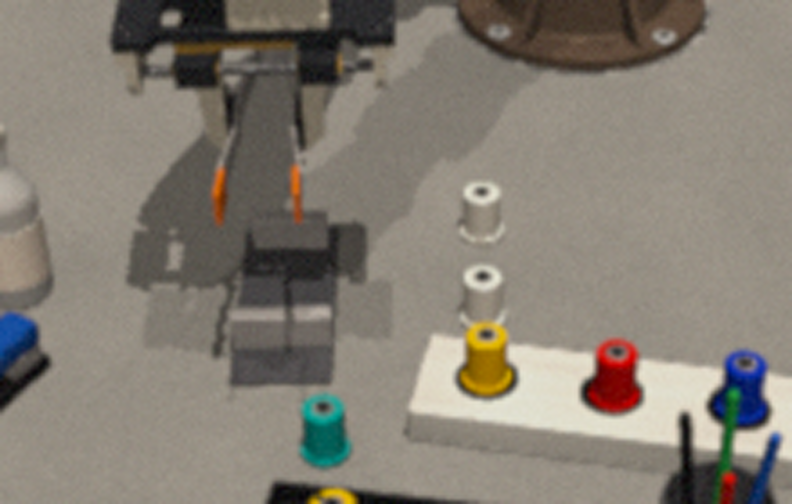

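View pics/t4.png

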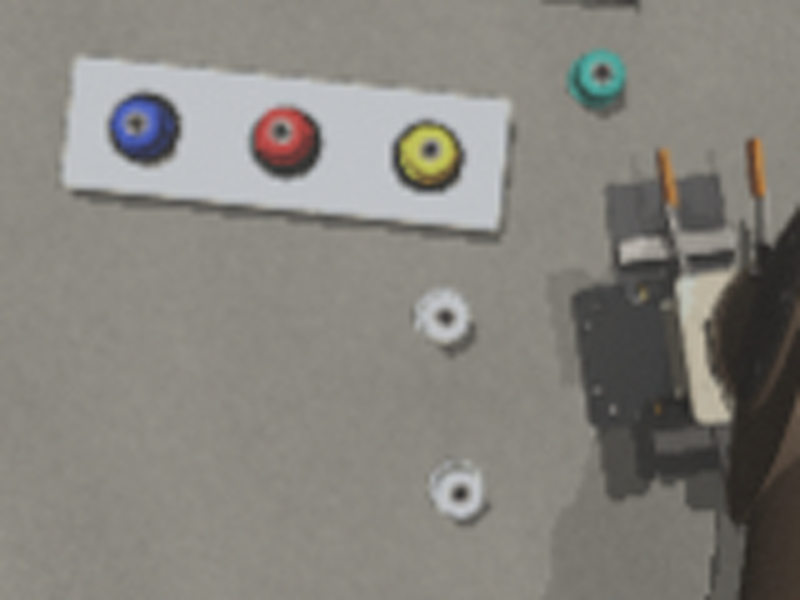

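Run:
```python
from cell import imaging,monitor
from h import *
np.set_printoptions(precision=4,suppress=True)
W=dict(imaging.get_calibration("wrist"),T=np.load("w4.npy"));T=imaging.get_calibration("top");S=imaging.get_calibration("scene")
t=lambda x,y:(T,200+(x+.5)/5-.5,180+(y+.5)/5-.5)
L,e=tri((W,213,34),t(664,149));Q,e2=tri((W,361.5,37.5),t(755,139)); print(L,e,Q,e2)
L2,e=tri((W,223.5,124),t(674,205));Q2,e2=tri((W,350.5,127),t(760,196)); print(L2,e,Q2,e2)
f=(L+Q)/2;k=(L2+Q2)/2;print("tip",(f+k)/2,"yaw",np.arctan2(*(f-k)[1::-1]),f-k)
for z in (.17,.175,.18): 
  l,q,l2,q2=[atz(W,*p,z) for p in [(213,34),(361.5,37.5),(223.5,124),(350.5,127)]]
  print(z,(l+q+l2+q2)/4,np.linalg.norm(l-l2),np.linalg.norm(l-q), (l+q-l2-q2)/2)
p=monitor.read_ee_pos();M=R.from_quat(monitor.read_orientation()).as_matrix();print(p,M@[.09,0,0]+p)
print(monitor.read_orientation())
```

```text
[ 0.5831 -0.1953  0.1801] [np.float64(0.0004904126882154968), np.float64(0.0004904126882155412)] [ 0.5881 -0.2481  0.1769] [np.float64(0.0003890832371970652), np.float64(0.000389083237197154)]
[ 0.5521 -0.2003  0.1779] [np.float64(0.00010564060995314466), np.float64(0.0001056406099532793)] [ 0.5561 -0.2504  0.1727] [np.float64(0.0003431896142472199), np.float64(0.00034318961424725775)]
tip [ 0.5699 -0.2235  0.1769] yaw 0.11525278464024517 [0.0315 0.0036 0.0031]
0.17 [ 0.5705 -0.2233  0.17  ] 0.03351908059892001 0.057059282250907145 [0.0332 0.0037 0.    ]
0.175 [ 0.57   -0.2232  0.175 ] 0.032301337129771825 0.05498632657689121 [0.032  0.0036 0.    ]
0.18 [ 0.5696 -0.2232  0.18  ] 0.03108359366062362 0.05291337090287524 [0.0308 0.0034 0.    ]
[ 0.48   -0.2309  0.1498] [ 0.5695 -0.2211  0.1498]
[ 0.9985  0.055  -0.0001 -0.0001]
```

Run:
```python
from cell import r,imaging,monitor
from h import *
np.set_printoptions(precision=4,suppress=True)
yaw=-.1; u=np.array([np.cos(yaw),np.sin(yaw)]); n=np.array([-u[1],u[0]])
red=np.array([.607,.0225]); tcp=red-.075*u-.0903*u+.0023*n
print(tcp)
r.move_linear([*tcp,.15],down(yaw),rate=.12); r.hold(.2)
print("w",monitor.read_gripper_width(),monitor.read_ee_pos(), monitor.read_t(),monitor.read_joints())
np.save("w5.npy",imaging.get_calibration("wrist")["T"])
im=imaging.get_image("wrist"); cv2.imwrite("pics/w5.png",im[:,:,::-1])
cv2.imwrite("pics/w5c.png",cv2.resize(im[:260,150:430,::-1],None,fx=2.3,fy=2.3,interpolation=cv2.INTER_CUBIC))
```

```text
[0.4428 0.0413]
w 0.5424801284053304 [0.4428 0.041  0.15  ] 13.9167 [-0.1107  0.2425 -0.1213  2.0836  0.0399  0.8177 -1.9271]
```

View pics/w5.png

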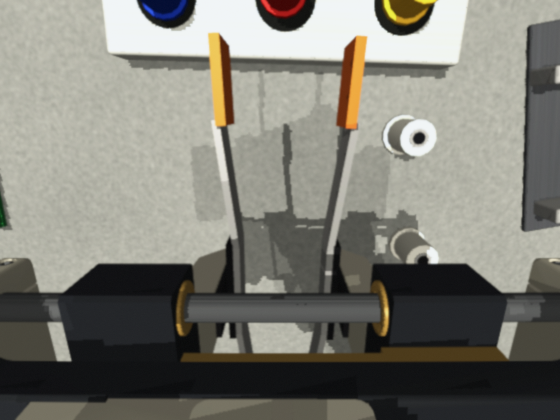

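View pics/w5c.png

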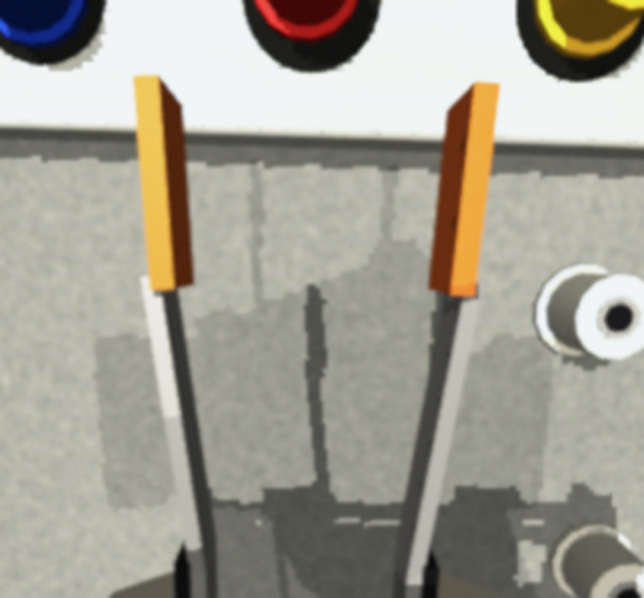

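Run:
```python
from cell import r,imaging,monitor
from h import *
np.set_printoptions(precision=4,suppress=True)
p=monitor.read_ee_pos()
r.move_linear([p[0],p[1],.24],rate=.12); r.hold(.2)
np.save("w6.npy",imaging.get_calibration("wrist")["T"])
im=imaging.get_image("wrist"); cv2.imwrite("pics/w6.png",im[:,:,::-1])
cv2.imwrite("pics/w6c.png",cv2.resize(im[:140,150:430,::-1],None,fx=2.8,fy=2.8,interpolation=cv2.INTER_CUBIC))
print(monitor.read_t())
```

```text
15.1167
```

View pics/w6c.png

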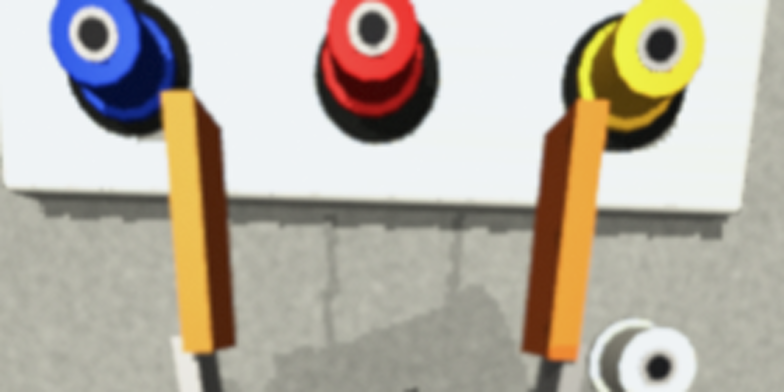

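Run:
```python
from cell import r,imaging,monitor
from h import *
np.set_printoptions(precision=4,suppress=True)
W=dict(imaging.get_calibration("wrist"),T=np.load("w6.npy"))
T=imaging.get_calibration("top")
a=lambda x,y:(W,150+(x+.5)/2.8-.5,(y+.5)/2.8-.5)
red=atz(*a(372,28),.072); print("red",red,"blue",atz(*a(94,34),.072),"yel",atz(*a(661,44),.072))
print("tri",tri(a(372,28),(T,200+281.5/5-.5,180+131.5/5-.5)))
p=monitor.read_ee_pos();M=R.from_quat(monitor.read_orientation()).as_matrix();print(p)
for z in (.264,.267):
  P=[atz(*a(*q),z) for q in [(178,92),(593,101),(197,352),(564,358)]]
  tip=np.mean(P,0); f=(P[0]+P[1]-P[2]-P[3])/2
  print("tip",tip,np.linalg.norm(P[0]-P[2]),"yaw",np.arctan2(f[1],f[0]),"local",M.T@(tip-p),"red local",M.T@(red-p))
```

```text
red [0.6082 0.0236 0.072 ] blue [0.6155 0.1118 0.072 ] yel [ 0.5946 -0.0678  0.072 ]
tri (array([0.6088, 0.0232, 0.0692]), [np.float64(0.0003577166665469801), np.float64(0.0003577166665469286)])
[0.4425 0.0411 0.2394]
tip [0.5324 0.03   0.264 ] 0.033427306138488856 yaw -0.11710716632082853 local [ 0.0906  0.002  -0.0247] red local [0.1668 0.0008 0.1673]
tip [0.5322 0.0301 0.267 ] 0.03267527876025713 yaw -0.11710716632082879 local [ 0.0903  0.002  -0.0277] red local [0.1668 0.0008 0.1673]
```

Run:
```python
from cell import r,imaging,monitor
from h import *
np.set_printoptions(precision=4,suppress=True)
yaw=-.1; u=np.array([np.cos(yaw),np.sin(yaw)]); n=np.array([-u[1],u[0]])
red=np.array([.6083,.0234]); g=red-.0905*u+.002*n; pre=g-.075*u
print(r.move_linear([*pre,.039],rate=.13,stop_force=10),monitor.read_ee_pos())
print(r.move_linear([*(g-.03*u),.039],rate=.06,stop_force=6),monitor.read_ee_pos(),monitor.read_t())
im=imaging.get_image("wrist"); cv2.imwrite("pics/w7.png",im[:,:,::-1])
im=imaging.get_image("scene"); cv2.imwrite("pics/s7.png",cv2.resize(im[160:260,180:360,::-1],None,fx=4.4,fy=4.4,interpolation=cv2.INTER_CUBIC))
```

```text
False [0.4442 0.042  0.0395]
False [0.488  0.0374 0.0388] 17.7167
```

View pics/w7.png

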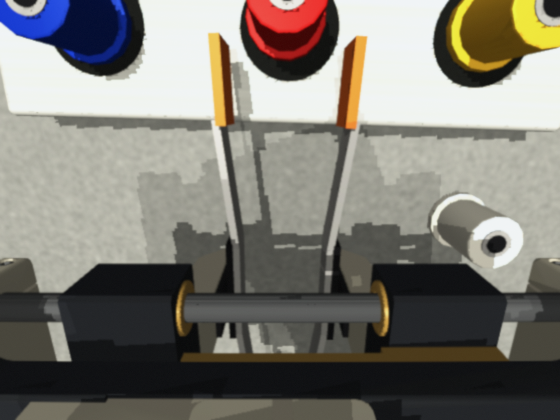

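View pics/s7.png

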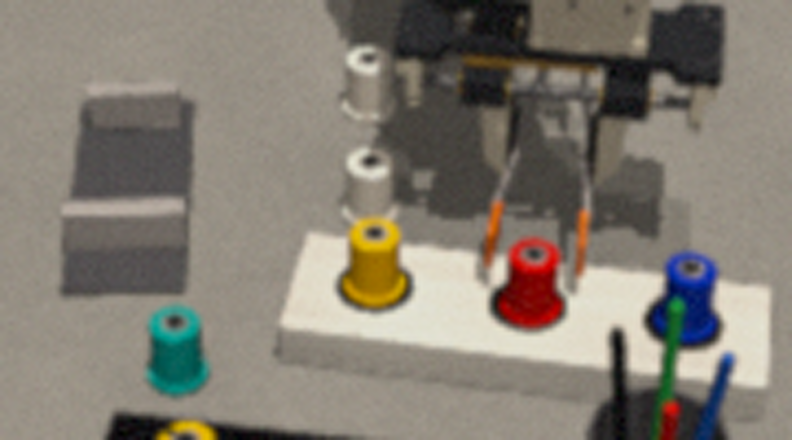

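Well aligned: the red bush (wrist 288,20) is midway between the tips (217/361). Advance and look again.

Run:
```python
from cell import r,imaging,monitor
from h import *
np.set_printoptions(precision=4,suppress=True)
yaw=-.1; u=np.array([np.cos(yaw),np.sin(yaw)]); n=np.array([-u[1],u[0]])
red=np.array([.6083,.0234]); g=red-.0905*u+.002*n
print(r.move_linear([*g,.039],rate=.06,stop_force=6),monitor.read_ee_pos(),monitor.read_t(),monitor.read_wrist_force())
im=imaging.get_image("wrist"); cv2.imwrite("pics/w8.png",im[:,:,::-1])
im=imaging.get_image("scene"); cv2.imwrite("pics/s8.png",cv2.resize(im[160:260,180:360,::-1],None,fx=4.4,fy=4.4,interpolation=cv2.INTER_CUBIC))
```

```text
False [0.5183 0.0344 0.0388] 18.4667 [-0.1332  0.195  -1.9124]
```

View pics/w8.png

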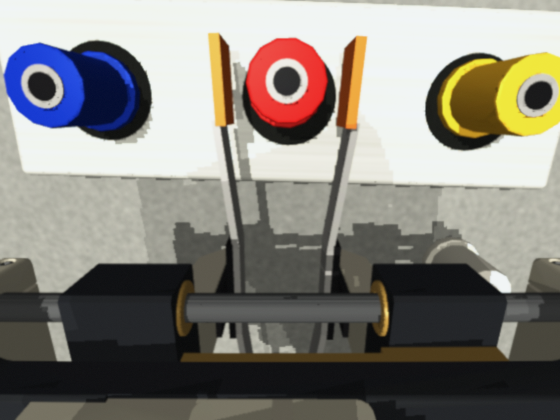

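View pics/s8.png

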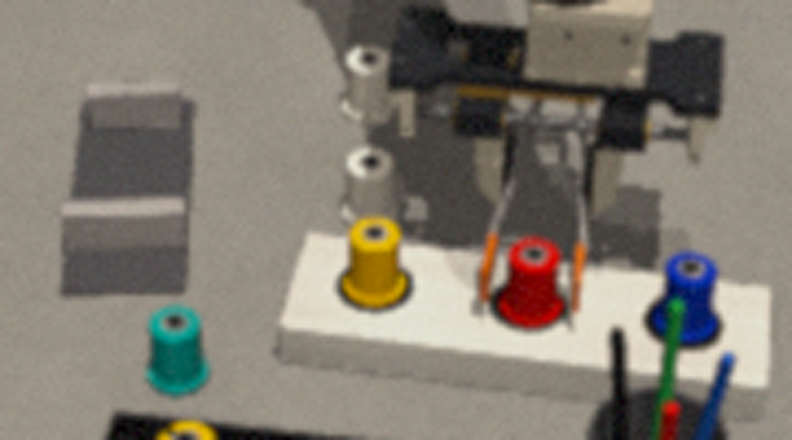

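Run:
```python
from cell import r,imaging,monitor
from h import *
np.set_printoptions(precision=4,suppress=True)
r.move_gripper(.47,45); print("w",monitor.read_gripper_width())
r.move_gripper(.0,45); r.hold(.2); print("w",monitor.read_gripper_width()*92,monitor.read_wrist_force(),monitor.read_t())
p=monitor.read_ee_pos()
print(r.move_linear([p[0],p[1],.075],rate=.06),monitor.read_ee_pos(),monitor.read_wrist_force(),monitor.read_gripper_width()*92)
im=imaging.get_image("wrist"); cv2.imwrite("pics/w9.png",im[:,:,::-1])
im=imaging.get_image("scene"); cv2.imwrite("pics/s9.png",cv2.resize(im[160:260,180:360,::-1],None,fx=4.4,fy=4.4,interpolation=cv2.INTER_CUBIC))
print(monitor.read_t())
```

```text
w 0.47132342817137746
w 40.51143631901102 [-0.4221  0.2613 -1.4315] 19.3833
False [0.5183 0.0344 0.075 ] [-0.2293 -0.2999 -1.3323] 39.990040559281894
20.2333
```

View pics/w9.png

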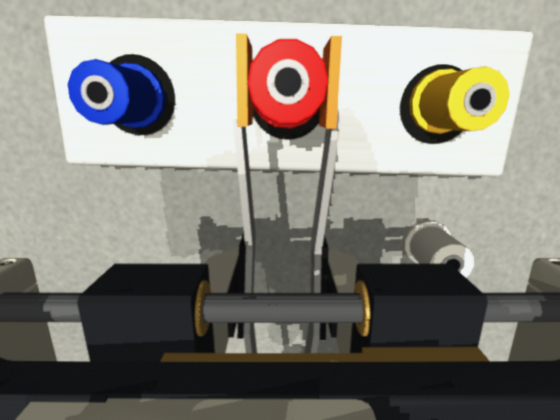

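View pics/s9.png

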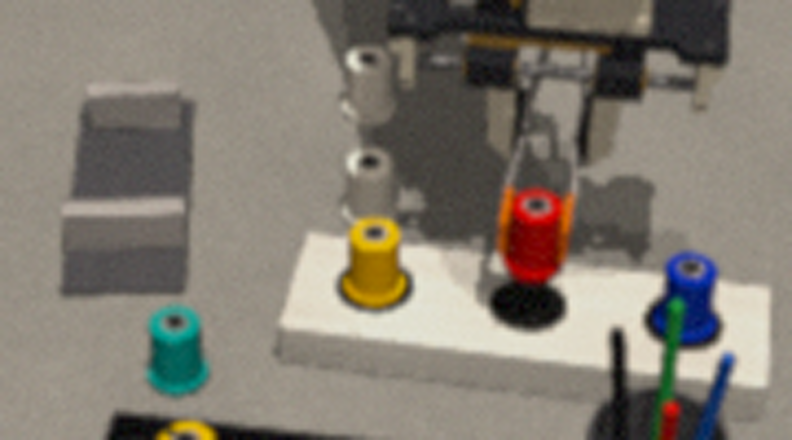

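Run:
```python
from cell import r,imaging,monitor
from h import *
np.set_printoptions(precision=4,suppress=True)
p=monitor.read_ee_pos()
print(r.move_linear([p[0],p[1],.2],rate=.08)); r.hold(.8)
print(monitor.read_ee_pos(),monitor.read_wrist_force(),monitor.read_gripper_width()*92)
im=imaging.get_image("wrist"); cv2.imwrite("pics/w10.png",im[:,:,::-1])
im=imaging.get_image("scene"); cv2.imwrite("pics/s10.png",cv2.resize(im[100:260,130:360,::-1],None,fx=3.4,fy=3.4,interpolation=cv2.INTER_CUBIC))
print(monitor.read_t(),monitor.read_dq())
```

```text
False
[0.5181 0.0344 0.2   ] [ 0.4299  0.1686 -1.5608] 40.56306942560764
22.85 [ 0.0018 -0.0018 -0.0003 -0.0004 -0.001  -0.0006 -0.0008]
```

View pics/w10.png

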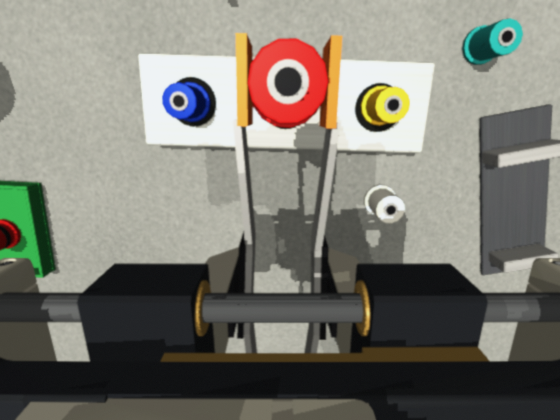

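View pics/s10.png

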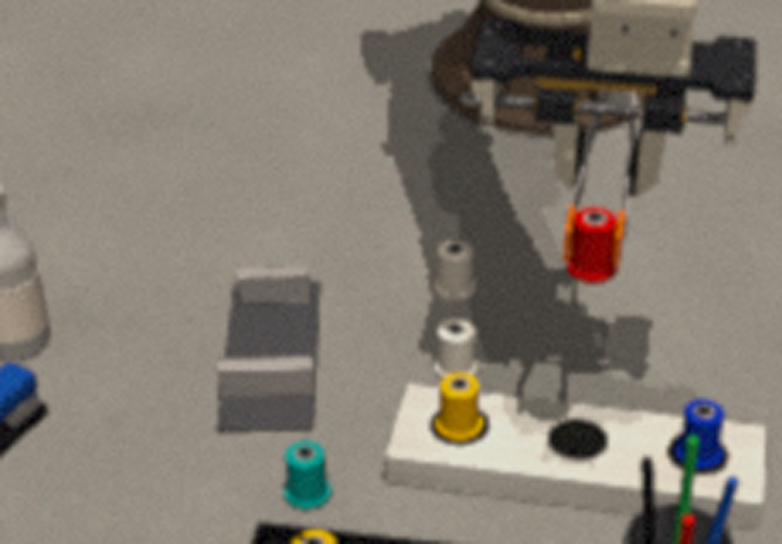

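The red bush is held upright between the tips (wrist 288,82), unchanged from the previous view. The middle spot on the stand is empty and the others have not moved. Handing in.

```bash
python3 -c "
from cell import ticket
print(ticket.close_job())"
```

```text
the job is handed in; nothing more can be done
None
```

I handed in the job at about 23 s of the 42 s allowed, with the new red bush held up in the tongs. The hand-in gave no verdict.

- **What I did:** The old bush in the green tray was red. I took the tongs off their rest by the black pads and brought them in from the free side of the stand. I closed them on the red bush at 45 N (pads about 40.5 mm apart) and lifted it.
- **Last checks:** The gripper's tool point was at z = 0.200 m, which puts the bush centre about 0.21 m above the desk, some 16 cm higher than it started. Its position relative to the tips was unchanged in the pictures between the two lifts. Joint speeds were close to zero.
- **Everything else:** In the last pictures the yellow and blue bushes and the look-alikes in view were where they started. I did not take a last picture of the mug or of all the other desk items, but the arm met no unexpected force.
- **What disagreed:** My first triangulation of the tongs' tips was wrong because I paired the left and right tips the wrong way round, and I redid it. The heights of the pad edges from the wrist views also scattered by about 2 cm. I set the grip height from the tips and bars instead, and the tongs came up level, with the pads about 4 mm off the middle of the fingers.

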